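# Put the sampled cheese back in its case

### The arm

A 6-joint arm with a two-finger parallel gripper is mounted at the origin on the work surface. World frame = base frame: x ahead of the robot, y to its left, z up, the work surface at z = 0. Lengths are in m, angles in degrees, forces in N, time in s.
With the tool pointing down it reaches from about 0.375 to 0.9 m from the base axis. Payload 3.1 kg.
Tool frame: the origin (TCP) lies between the finger pads; the fingertips stand 11 mm ahead of it and the grasp point (between the pads) lies 8 mm behind it; z points along the fingers, y is the line along which they close (so a half turn about z gives the same grasp; the last joint's range is limited). The gripper opens to 87 mm and grips with 3 to 60 N. Pads are 19 mm wide; open, the fingers measure 117 mm over their backs; the gripper's body (75 mm by 190 mm) begins 51 mm behind the grasp point.
Start: joints at [-86.545, 30.224, 82.088, -0, 67.689, -10.227], TCP at [0.148, -0.607, 0.234] pointing down, gripper open.
Joint ranges: [-176.69, 176.69], [-43.24, 126.21], [12.49, 139.97], [-82, 262], [0, 151.66], [-163.58, 163.58]. Speed limits (degrees/s): [159.86, 159.86, 180, 180, 180, 180].

### API

Orientations are given as a 3x3 rotation matrix whose columns are the frame's x, y, z axes.
In Python, from rig import bot, viewer, workorder, models gives the robot as it stands.
- The arm moves only by the shell command python3 -m jog 'ROWS'. ROWS is JSON, a list of rows, each a list of 7 numbers: the opening, from 0 (shut) to 1 (fully open), then the shift along the tool's x, y, z in m, then the turn, a rotation vector about the tool's x, y, z in degrees. In form: [[claw, x, y, z, ax, ay, az], ...]. A call has 1 to 20 rows; each row is the pose to reach, as a shift and turn from the pose commanded when the call began, along the tool's axes at that moment; what a row does not reach only later rows make up. A row lasts 1/8 s, in which the tool goes at most 62.5 mm and 10.7 degrees, less where a joint would pass 70% of its speed; a pose out of reach is approached as far as the arm can. A call with a gripper value outside its range is refused whole. The fingers move at their own pace and stop on an object; the grip force is fixed at half the most. Time passes only in rows, so rows that repeat a pose let the fingers close. It gives the time, the measured TCP pose, the force, the opening and the grip force at its end, in the units of the state.
- bot.read_state(): the state, without advancing time (a new reading comes with each control period).
- viewer.capture(name): name is "side" or "top"; returns (picture, depth): 420x560x3 uint8, blue, green, red; 420x560 float32, m along the optical axis (not along the pixel's ray), 0 where there is no reading.
- viewer.camera_info(name): a dict with "fx", "fy", "cx", "cy" (pixels), "dist_coeffs" ([k1, k2, p1, p2, k3] as OpenCV has them; the pictures are not rectified), "world_to_cam" (4x4, takes a point from world to camera coordinates). Camera axes: x right, y down, z forward; pixel columns grow to the right and rows downward; lengths in m; the calibration is good to about 2 mm. A picture is of the moment at which its call begins. camera_info takes no time and is no camera call.
- workorder.hand_in(): hands the job in; it is judged then, once.
Trained networks look in the newest picture that a camera, given by its name, has taken for a name from the list of things; names that differ only in an ending like _2 or _b are one class to them, and where a whole thing is asked for, a point or a joint stands for the part that bears it (a point fixed in the world has none). Each returns a list of dicts, best first, with "p" (0 to 1); they miss things now and then, are a little off and sometimes report something else, mostly with a low value. They report only what shows in the picture. A call takes as long as a camera call. They do not tell look-alikes from the thing itself.
- models.outline_of(camera, thing): "mask" (420x560 bool, what is visible of it).
- models.tip_of(camera, thing): "xyz" ([x, y, z] in m, in world coordinates, good to about 4 mm: a listed point, or the origin of a listed thing).
The state is a dict: "time_s": time; "joint_positions": joint angles; "qvel": joint speeds; "tau": joint torques, N m; "position": TCP position; "tcp_rot": TCP orientation; "force": force on the tool from outside, world axes, zero at the start; "moment": the same for the moment, N m; "opening": opening from 0.0 (shut) to 1.0 (fully open); "grasp_force": force on a finger pad.
Only numpy, scipy, OpenCV 4.12 (cv2) and the standard library are available. Lean on these libraries where they do the work, as an engineer would, in place of code of your own. Each camera call takes 0.05 s, during which the arm holds its last target. There are 200 camera calls.

### The job

Lower the front flap of the cheese case all the way, keeping hold of it so that it does not fall open, then lift the tall drum-shaped cheese off the turntable and set it down gently, upright, on the tray inside the case, wholly behind the line of the flap: feel for the tray, do not drop the cheese or press it hard. Then push the flap back up gently until it is fully shut. Leave the other two cheeses standing on the turntable, and leave the jar and the slate card where they are.

Things in the scene. Friction and masses are not known exactly. Their poses are not given: they have to be found in the camera images.
- case: Fixed counter-top cheese case, wood and glass, 220 deep (x) x 250 wide (y) x 213 mm high. Origin: on the table, middle of its front lower edge. x points into the case, away from the flap, z up. Its front is open above 50 mm, covered by the flap. Side walls' inner faces at y = -113 and +113 mm, glass back's at x = 214 mm.
- case_roof (a point): Middle of the front lower edge of the case's glass roof: case x = 10, z = 207 mm. The roof (level, 6 mm thick) covers all behind it, so the gripper must reach in from the front with the tool tilted some 40 to 45 degrees. Axes as the case.
- tray_zone (a point): Point over the tray inside the case: case x = 100, y = 0, z = 68 mm. The level wooden tray spans case x = 6 to 206, y = -110 to 110 mm, on adjustable pegs. Its top face is anywhere from 48 to 68 mm above the table, differs every time and is not reported (this point does not follow it): feel for it. It is firm up to 80 N. Axes as the case.
- flap (a joint): Angle of the flap (rad) about the hinge at its lower edge: 0 upright and shut, 1.571 lowered, level, towards the robot; both are firm stops. Starts at 0 to 0.12. Hinge friction 0.12 N m: left alone it stays put within 0.15 rad of shut, but beyond about 0.3 rad it falls open by its weight (0.42 kg). About 3 N at the bar moves it.
- flap_hinge (a point): Point on the flap's hinge axis, at the middle of the flap: case x = 0, y = 0, z = 50 mm. The axis runs along the case's y. Axes as the case.
- flap_bar (a point): Centre of the flap's round steel grab bar: 14 mm thick, 150 long along case y, rods at its ends. 205 mm from the hinge along the flap, 6 in front of the hinge plane. The 12 mm panel (250 wide) ends 167 mm from the hinge: 31 mm gap to the bar. Shut: bar 255 mm above the table, 42 over the roof's top. Lowered: bar centre 44, panel top face 50 mm over the table.
- drum: The cheese to put away: a plain cream-coloured upright cylinder, 52 mm across and 55 mm high, 70 to 160 g; the tallest of the three on the turntable. Origin: centre of its underside, z up. It stands on the turntable about 65 mm off its axis.
- turntable: Fixed foot of a round wooden turntable 230 mm across. Origin: on the table, on the spin axis. The platter's top face is 30 mm above the table, and it spins freely on the foot at the lightest push, carrying the cheeses with it.
- flat_wheel: Bystander cheese: cream-coloured flat disc 72 mm across, 28 mm high, on the turntable. Origin: centre of its underside.
- brick: Bystander cheese: greyish block 46 x 62 x 34 mm high, on the turntable. Origin: centre of its underside.
- jar: Bystander: amber glass jar with a steel lid, 60 mm across, 85 mm high, on the table to the right of the case's front. Origin: centre of its underside.
- slate: Bystander: blank dark slate card 100 mm wide, 85 mm high overall, upright in a small wooden foot, on the table to the right of the case, beyond the jar. Origin: centre of its underside.
Not all that is in view belongs to the job. Leave any black, brown or green look-alike of the drum alone.

How it is judged (in metres and radians):
On the way, in this order (a step that is already met when the one before it is completed fails the run):
1. the flap is lowered all the way (within 0.1 rad of its stop) (value of joint flap above 1.47 rad), for 0.2 s.
2. the drum cheese stands upright on the tray inside the case, wholly behind the flap line, let go and at rest (x of drum in the frame of case between 0.028 and 0.18 m and y of drum in the frame of case between -0.09 and 0.09 m and z of drum in the frame of case between 0.044 and 0.072 m and angle between drum's own z axis and vertical below 0.15 rad and linear speed of drum below 0.02 m/s and contact force between the fingers and drum below 0.1 N), for 0.2 s.
At the end, for the whole second after the job is handed in: Flap shut (within 0.04 rad). Drum upright (within 0.15 rad) on the tray in the case, centre 28 to 180 mm behind the hinge line and within 90 mm of the middle, at rest, released. Flat wheel and brick still stand on the turntable (within 110 mm of its axis, tilt under 0.2 rad) (all of step 2 and value of joint flap below 0.04 rad and angle between each of flat_wheel, brick's own z axis and vertical below 0.2 rad and horizontal distance between each of flat_wheel, brick and turntable below 0.11 m and height (world z) of each of flat_wheel, brick above 0.025 m); the robot touches nothing.
It fails at once if the flap falls or is slammed (faster than 2 rad/s either way) (velocity of joint flap above 2 rad/s or velocity of joint flap below -2 rad/s).
It fails at once if the drum cheese is dropped (moves faster than 0.35 m/s out of the fingers) (linear speed of drum above 0.35 m/s and contact force between the fingers and drum below 0.05 N).
It fails at once if the drum cheese is pressed onto the case with more than 40 N (contact force between drum and case above 40 N).
It fails at once if another cheese is tipped or knocked off the turntable (not (angle between each of flat_wheel, brick's own z axis and vertical below 0.2 rad and horizontal distance between each of flat_wheel, brick and turntable below 0.11 m and height (world z) of each of flat_wheel, brick above 0.025 m)).
It fails at once if the jar or the slate card is moved more than 30 mm (distance of any of jar, slate from where it was at the start of the episode above 0.03 m).
It also fails if it takes over 72 s, if anything falls off the work surface, if the arm or the gripper's body presses on something with over 40 N, if the wrist force passes 120 N, or if a joint passes its speed limit or range.

## Working session

There is one attempt and no reset: what is moved stays moved. The work goes in short steps, Python scripts to look and compute and a shell command to move; the robot and the scene stay as the last step left them, time stands still between calls to the robot, and variables do not carry over. Pictures are saved under pics/ and viewed, at most 10 in all, crops included, and the job is handed in when it is done.

```bash
ls; mkdir -p pics; cat > h.py <<'E'
import numpy as np, cv2
from rig import bot, viewer, workorder, models
def cam(n):
    c=viewer.camera_info(n);K=np.array([[c['fx'],0,c['cx']],[0,c['fy'],c['cy']],[0,0,1]]);return K,np.array(c['dist_coeffs'],float),np.array(c['world_to_cam'])
def unproj(n,uv,d):
    K,D,T=cam(n);p=cv2.undistortPoints(np.array(uv,float).reshape(-1,1,2),K,D).reshape(-1,2)
    d=np.array(d).reshape(-1,1);P=np.c_[p*d,d];return (P-T[:3,3])@T[:3,:3]
def cloud(n,mask,depth):
    v,u=np.nonzero(mask&(depth>0));return unproj(n,np.c_[u,v],depth[v,u])
E
python3 - <<'E'
from h import *
np.set_printoptions(precision=4,suppress=True)
ims=[]
for n in("side","top"):
    im,d=viewer.capture(n);ims.append(im);np.save(f'{n}_d.npy',d)
    K,D,T=cam(n);print(n,"cam pos",-T[:3,:3].T@T[:3,3])
    for t in("case","case_roof","tray_zone","flap_hinge","flap_bar","drum","turntable","flat_wheel","brick","jar","slate"):
        r=models.tip_of(n,t);print(t,[(round(x['p'],2),np.round(x['xyz'],4).tolist()) for x in r[:3]])
    r=models.outline_of(n,"drum")
    for x in r[:3]:
        m=x['mask'];P=cloud(n,m,d);v,u=np.nonzero(m)
        print('drum mask',round(x['p'],2),m.sum(),u.mean(),v.mean(),np.percentile(P,[2,50,98],axis=0).tolist() if len(P) else 0, im[m].mean(0))
    cv2.imwrite(f'pics/{n}0.png',im)
print(bot.read_state())
E
```

```text
pics
side cam pos [0.3183 0.1515 1.1999]
case [(0.57, [0.6256, -0.095, -0.0001])]
case_roof [(0.91, [0.6387, -0.0989, 0.2081])]
tray_zone [(0.75, [0.7302, -0.1077, 0.0662])]
flap_hinge [(0.69, [0.626, -0.0969, 0.0509])]
flap_bar [(0.7, [0.6078, -0.0943, 0.2589])]
drum [(0.68, [0.6033, 0.5419, -0.0012]), (0.67, [0.491, 0.5281, -0.0027]), (0.66, [0.7572, 0.3481, -0.0009])]
turntable [(0.72, [0.5419, 0.2894, -0.0028])]
flat_wheel []
brick [(0.71, [0.556, 0.2358, 0.0304])]
jar [(0.88, [0.5106, -0.4452, 0.0015])]
slate [(0.64, [0.6322, -0.4902, -0.002])]
drum mask 0.73 329 141.161094224924 311.1914893617021 [[0.4672475196045115, 0.501232514529075, 0.0008293078836351748], [0.4887477658403607, 0.5188234587945092, 0.053972276895162964], [0.5123265847134865, 0.5476284032351513, 0.059764971201413886]] [18.4225 20.924  27.076 ]
drum mask 0.71 326 187.5276073619632 260.64723926380367 [[0.5539323069813982, 0.31867944101688656, 0.03077552682144123], [0.5741852175247713, 0.34137315416170955, 0.08413442852451668], [0.6013248740121098, 0.3679410022352293, 0.08922067643223353]] [110.4969 141.1994 143.
[... 1732 characters left out ...]
11, 0.21930989195613623, 0.05239480904670248], [0.801874323800199, 0.24174540626092125, 0.05986928735788774]] [ 53.7209 137.9922  44.1589]
{'time_s': 1.3, 'joint_positions': array([-86.5437,  30.2247,  82.0882,   0.0001,  67.6909, -10.2249]), 'qvel': array([-0.0966, -0.0414,  0.0026,  0.0785, -0.0973, -0.0672]), 'tau': array([ -0.0006, -44.0016, -17.6984,   0.063 ,   0.0506,   0.    ]), 'position': array([ 0.1479, -0.6072,  0.2335]), 'tcp_rot': array([[ 0.9716,  0.2365, -0.    ],
       [ 0.2365, -0.9716,  0.0001],
       [ 0.    , -0.0001, -1.    ]]), 'force': array([-0.2324, -0.2087, -0.4393]), 'moment': array([-0.0151,  0.0596, -0.0241]), 'grasp_force': 0.0, 'opening': 0.9964460345192057}
```

```bash
python3 - <<'E'
from h import *
np.set_printoptions(precision=4,suppress=True)
for n in("side","top"):
    d=np.load(n+'_d.npy');P=cloud(n,np.ones_like(d,bool),d)
    R=P[(P[:,0]>.5)&(P[:,0]<.95)&(P[:,1]>-.32)&(P[:,1]<.12)]
    b=R[(R[:,2]>.245)&(R[:,2]<.275)&(R[:,0]<.66)]
    if len(b)>10:
        c=b[:,:2].mean(0);w=np.linalg.svd(b[:,:2]-c)[2][0];s=(b[:,:2]-c)@w
        print(n,'bar',len(b),c,b[:,2].max(),'yaw',np.degrees(np.arctan2(-w[0]*np.sign(w[1]),abs(w[1]))),np.ptp(s), c+w*(s.max()+s.min())/2)
    r=R[(R[:,2]>.2)&(R[:,2]<.222)]
    print('roof',len(r),cv2.minAreaRect((r[:,:2]*1000).astype(np.float32)))
    d8=P[(np.hypot(P[:,0]-.577,P[:,1]-.34)<.05)&(P[:,2]>.07)]
    print('drumtop',len(d8),cv2.minEnclosingCircle((d8[:,:2]*1000).astype(np.float32)),np.median(d8[:,2]), np.ptp(d8,axis=0))
    tt=P[(np.hypot(P[:,0]-.54,P[:,1]-.293)<.14)&(P[:,2]>.04)]
    print('cheese heights',np.percentile(tt[:,2],[5,50,95]))
a=cv2.imread('pics/side0.png');cv2.imwrite('pics/s1.png',a)
E
```

```text
side bar 314 [ 0.6093 -0.0928] 0.2660119346204212 yaw -6.861523802243331 0.159622564655317 [ 0.609  -0.0949]
roof 6396 ((727.3013916015625, -110.00076293945312), (249.84291076660156, 245.36325073242188), 82.87393188476562)
drumtop 260 ((579.2694702148438, 344.1876525878906), 26.157625198364258) 0.08493940532698467 [0.0501 0.0515 0.0211]
cheese heights [0.0529 0.0616 0.0864]
top bar 371 [ 0.6092 -0.096 ] 0.2658390381791262 yaw -7.083843571571384 0.16172787028761942 [ 0.6094 -0.0949]
roof 7987 ((726.0487060546875, -111.27522277832031), (251.68801879882812, 243.72134399414062), 82.7765884399414)
drumtop 275 ((580.3681640625, 342.7615661621094), 26.182353973388672) 0.08389404859088975 [0.0513 0.0505 0.0236]
cheese heights [0.0505 0.0606 0.0861]
```

View pics/side0.png

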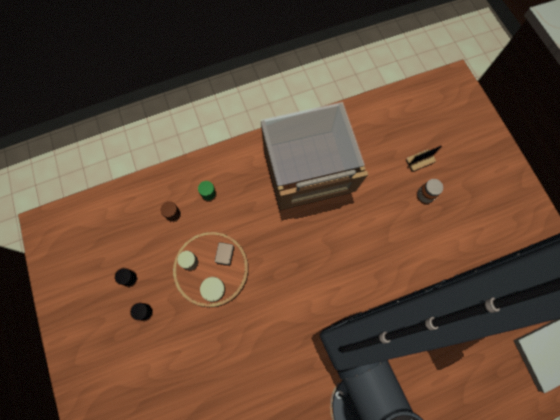

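View pics/top0.png

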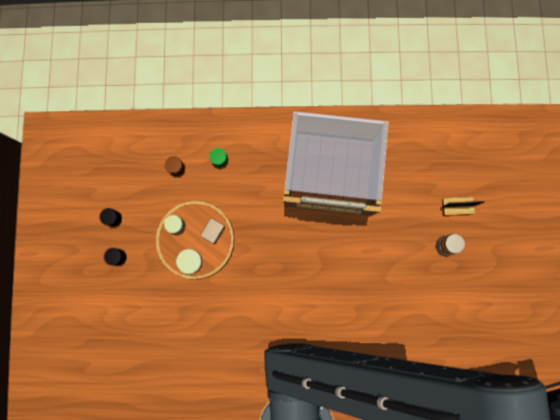

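The side view shows the case at about (312,165), its bar at (327,181), and the cream drum at (187,261) on the turntable. The top view shows the drum at (174,224). The case is yawed about -7°, and the bar is at (0.609, -0.095, 0.255).

```bash
cat >> h.py <<'E'
from scipy.spatial.transform import Rotation as Ro
np.set_printoptions(precision=4,suppress=True)
def R_bar(psi,a=0):   # fingers close along heading psi; tilt a
    p,a=np.radians([psi,a]);h=np.array([np.cos(p),np.sin(p),0]);u=np.array([0,0,1.])
    y=np.cos(a)*h+np.sin(a)*u;z=np.sin(a)*h-np.cos(a)*u;return np.c_[np.cross(y,z),y,z]
def R_side(psi,a,s=1): # fingers close sideways (horizontal); tool leans to heading psi
    p,a=np.radians([psi,a]);h=np.array([np.cos(p),np.sin(p),0]);u=np.array([0,0,1.])
    z=np.sin(a)*h-np.cos(a)*u;y=s*np.array([-h[1],h[0],0]);return np.c_[np.cross(y,z),y,z]
def rel(pos,R,grasp=True,base=None):
    s=bot.read_state();p0,R0=(s['position'],s['tcp_rot']) if base is None else base
    pos=np.array(pos,float)
    if grasp: pos=pos+R[:,2]*.008
    return np.round(R0.T@(pos-p0),4).tolist()+np.round(Ro.from_matrix(R0.T@R).as_rotvec(degrees=True),2).tolist()
E
python3 -c "
from h import *
print(rel([.609,-.095,.34],R_bar(-7)))"
```

```text
[0.5692, -0.3886, -0.0984, -0.0, -0.0, -69.32]
```

```bash
python3 -m jog '[[0.6,0.569,-0.389,-0.098,0,0,-69.3],[0.6,0.569,-0.389,-0.098,0,0,-69.3],[0.6,0.569,-0.389,-0.098,0,0,-69.3],[0.6,0.569,-0.389,-0.098,0,0,-69.3],[0.6,0.569,-0.389,-0.098,0,0,-69.3],[0.6,0.569,-0.389,-0.098,0,0,-69.3],[0.6,0.569,-0.389,-0.098,0,0,-69.3],[0.6,0.569,-0.389,-0.098,0,0,-69.3],[0.6,0.569,-0.389,-0.098,0,0,-69.3],[0.6,0.569,-0.389,-0.098,0,0,-69.3],[0.6,0.569,-0.389,-0.098,0,0,-69.3],[0.6,0.569,-0.389,-0.098,0,0,-69.3],[0.6,0.569,-0.389,-0.098,0,0,-69.3],[0.6,0.569,-0.389,-0.098,0,0,-69.3],[0.6,0.569,-0.389,-0.098,0,0,-69.3]]'; python3 -c "
from h import *
print(rel([.609,-.095,.255],R_bar(-7)))"
```

```text
time_s: 3.18
position: [0.6078, -0.0961, 0.3314]
tcp_rot: [[0.124, 0.992, -0.001], [0.992, -0.124, -0.0], [-0.0, -0.001, -1.0]]
force: [0.6, 0.1, -0.1]
opening: 0.599
grasp_force: 0.0
[0.0012, 0.0011, 0.0844, -0.04, 0.01, -0.15]
```

```bash
python3 -m jog '[[0.6,0.001,0.001,0.03,0,0,0],[0.6,0.001,0.001,0.06,0,0,0],[0.6,0.001,0.001,0.084,0,0,0],[0.6,0.001,0.001,0.084,0,0,0],[0,0.001,0.001,0.084,0,0,0],[0,0.001,0.001,0.084,0,0,0],[0,0.001,0.001,0.084,0,0,0],[0,0.001,0.001,0.084,0,0,0],[0,0.001,0.001,0.084,0,0,0],[0,0.001,0.001,0.084,0,0,0]]'; python3 -c "
from h import *
s=bot.read_state();print(s['position'],s['force'],s['opening']*87,s['moment'],s['joint_positions'])"
```

```text
time_s: 4.42
position: [0.6099, -0.0938, 0.2479]
tcp_rot: [[0.122, 0.993, 0.0], [0.993, -0.122, -0.0], [-0.0, 0.0, -1.0]]
force: [0.4, 0.0, 2.4]
opening: 0.149
grasp_force: 30.0
[ 0.6099 -0.0938  0.2479] [0.4077 0.0377 2.4384] 13.005885317815578 [-0.0752  0.0132  0.0292] [-19.1042  28.7236  82.3868   0.0015  68.8705 -12.0932]
```

```bash
python3 -c "
from h import *
X=lambda t:-(6*np.cos(t)+205*np.sin(t));Z=lambda t:205*np.cos(t)-6*np.sin(t)
for t in np.arange(.1,.851,.05): print(round(t,2),round((X(t)-X(.05))/1e3,4),round(-(Z(t)-Z(.05))/1e3,4))"
```

```text
0.1 -0.0102 0.0011
0.15 -0.0203 0.0026
0.2 -0.0304 0.0047
0.25 -0.0403 0.0073
0.3 -0.0501 0.0104
0.35 -0.0597 0.0139
0.4 -0.0691 0.018
0.45 -0.0783 0.0225
0.5 -0.0873 0.0274
0.55 -0.096 0.0328
0.6 -0.1045 0.0386
0.65 -0.1126 0.0449
0.7 -0.1204 0.0515
0.75 -0.1279 0.0585
0.8 -0.135 0.0659
0.85 -0.1417 0.0737
```

```bash
python3 -m jog '[[0,0,-0.010,0.001,0,0,0],[0,0,-0.020,0.003,0,0,0],[0,0,-0.030,0.005,0,0,0],[0,0,-0.040,0.007,0,0,0],[0,0,-0.050,0.010,0,0,0],[0,0,-0.060,0.014,0,0,0],[0,0,-0.069,0.018,0,0,0],[0,0,-0.078,0.0225,0,0,0],[0,0,-0.087,0.0275,0,0,0],[0,0,-0.096,0.033,0,0,0],[0,0,-0.096,0.033,0,0,0]]'; python3 -c "
from h import *
s=bot.read_state();h=np.array([.9925,-.1219,0]);print(s['position'],'fwd',s['force']@h,s['force'],s['opening']*87,s['moment'])
for c in('side','top'):
  viewer.capture(c);print([(round(x['p'],2),x['xyz']) for x in models.tip_of(c,'flap_hinge')[:1]],[(round(x['p'],2),x['xyz']) for x in models.tip_of(c,'flap_bar')[:1]])"
```

```text
time_s: 5.8
position: [0.5127, -0.0816, 0.2135]
tcp_rot: [[0.122, 0.992, -0.004], [0.992, -0.122, 0.001], [0.001, -0.004, -1.0]]
force: [0.3, 4.3, -1.7]
opening: 0.15
grasp_force: 30.0
[ 0.5127 -0.0816  0.2135] fwd -0.21694731816025498 [ 0.3079  4.2862 -1.7265] 13.082990965061622 [ 0.486  -0.3201  0.0556]
[(0.97, [0.6249, -0.0991, 0.0477])] [(0.63, [0.5099, -0.0841, 0.2221])]
[(0.94, [0.6239, -0.0967, 0.0511])] [(0.19, [0.4727, 0.3003, 0.0277])]
```

```bash
python3 -c "
from h import *
X=lambda t:-(6*np.cos(t)+205*np.sin(t));Z=lambda t:205*np.cos(t)-6*np.sin(t)
for t in list(np.arange(.6,1.551,.05))+[1.571,1.59]: print(round(t,2),round((X(t)-X(.55))/1e3,4),round(-(Z(t)-Z(.55))/1e3,4))"
```

```text
0.6 -0.0084 0.0058
0.65 -0.0166 0.0121
0.7 -0.0244 0.0187
0.75 -0.0319 0.0257
0.8 -0.039 0.0331
0.85 -0.0457 0.0408
0.9 -0.052 0.0489
0.95 -0.058 0.0573
1.0 -0.0635 0.0659
1.05 -0.0685 0.0748
1.1 -0.0732 0.084
1.15 -0.0773 0.0934
1.2 -0.081 0.1029
1.25 -0.0842 0.1127
1.3 -0.0869 0.1226
1.35 -0.0891 0.1326
1.4 -0.0908 0.1427
1.45 -0.092 0.1529
1.5 -0.0926 0.1631
1.55 -0.0928 0.1734
1.57 -0.0927 0.1777
1.59 -0.0926 0.1816
```

```bash
python3 -m jog '[[0,0,-0.0085,0.006,0,0,0],[0,0,-0.0165,0.012,0,0,0],[0,0,-0.0245,0.0185,0,0,0],[0,0,-0.032,0.0255,0,0,0],[0,0,-0.039,0.033,0,0,0],[0,0,-0.0455,0.041,0,0,0],[0,0,-0.052,0.049,0,0,0],[0,0,-0.058,0.057,0,0,0],[0,0,-0.0635,0.066,0,0,0],[0,0,-0.0685,0.075,0,0,0],[0,0,-0.073,0.084,0,0,0],[0,0,-0.0775,0.0935,0,0,0],[0,0,-0.081,0.103,0,0,0],[0,0,-0.084,0.1125,0,0,0],[0,0,-0.087,0.1225,0,0,0],[0,0,-0.089,0.1325,0,0,0],[0,0,-0.091,0.1425,0,0,0]]';python3 -m jog '[[0,0,-0.001,0.010,0,0,0],[0,0,-0.0015,0.0205,0,0,0],[0,0,-0.002,0.030,0,0,0],[0,0,-0.002,0.036,0,0,0],[0,0,-0.002,0.037,0,0,0]]'; python3 -c "
from h import *
s=bot.read_state();h=np.array([.9925,-.1219,0]);print(s['position'],'fwd',s['force']@h,s['force'],s['opening']*87,s['moment'])"
```

```text
time_s: 8.22
position: [0.425, -0.0711, 0.072]
tcp_rot: [[0.122, 0.993, 0.002], [0.993, -0.122, -0.001], [-0.0, 0.002, -1.0]]
force: [2.5, 6.0, -0.4]
opening: 0.145
grasp_force: 30.0
time_s: 8.85
position: [0.4226, -0.0708, 0.0347]
tcp_rot: [[0.121, 0.993, -0.0], [0.993, -0.121, -0.0], [-0.0, 0.0, -1.0]]
force: [1.0, 6.2, 0.6]
opening: 0.146
grasp_force: 30.1
[ 0.4226 -0.0708  0.0347] fwd 0.23379418669004515 [0.9959 6.1903 0.5585] 12.661233162355876 [ 0.8741 -0.4564 -0.0277]
```

```bash
python3 -m jog '[[0,0,0,0.002,0,0,0],[0,0,0,0.002,0,0,0],[0.3,0,0,0,0,0,0],[0.3,0,0,0,0,0,0],[0.3,0,0,0,0,0,0],[0.3,0,0,-0.03,0,0,0],[0.3,0,0,-0.09,0,0,0],[0.6,0,0,-0.15,0,0,0],[1,0,0,-0.20,0,0,0],[1,0,0,-0.22,0,0,0],[1,0,0,-0.22,0,0,0]]'; python3 - <<'E'
from h import *
from scipy.optimize import least_squares
C=[]
for n in('side','top'):
    im,d=viewer.capture(n);P=cloud(n,np.ones_like(d,bool),d)
    T=P[(np.hypot(P[:,0]-.577,P[:,1]-.342)<.045)&(P[:,2]>.079)]
    m=models.outline_of(n,'drum')
    print(n,len(T),T.mean(0),(T.max(0)+T.min(0))/2,np.median(T[:,2]))
    print([(round(x['p'],2),x['xyz']) for x in models.tip_of(n,'drum')[:4]],[(round(x['p'],2),x['xyz']) for x in models.tip_of(n,'flap_bar')[:1]])
s=bot.read_state();print(s['position'],s['force'])
E
```

```text
time_s: 10.22
position: [0.4231, -0.0713, 0.2566]
tcp_rot: [[0.122, 0.993, 0.004], [0.993, -0.122, -0.002], [-0.002, 0.005, -1.0]]
force: [-0.9, 0.3, -0.0]
opening: 0.669
grasp_force: 0.0
side 248 [0.5789 0.3438 0.0852] [0.5793 0.3441 0.0855] 0.08519460425822642
[(0.83, [0.5782, 0.3398, 0.0323]), (0.66, [0.6073, 0.5382, -0.0018]), (0.56, [0.4919, 0.5237, -0.0012]), (0.5, [0.7599, 0.3531, -0.0015])] [(0.71, [0.4197, -0.0714, 0.0467])]
top 243 [0.5803 0.3429 0.0841] [0.5807 0.3428 0.0848] 0.08403971160527007
[(0.89, [0.7556, 0.3588, -0.004]), (0.89, [0.6007, 0.5433, -0.0014]), (0.86, [0.7807, 0.2166, -0.0024]), (0.54, [0.5743, 0.343, 0.0333])] [(0.64, [0.6317, -0.4908, 0.0007])]
[ 0.4218 -0.0706  0.2541] [0.4693 0.7376 0.2451]
```

```bash
python3 -c "
from h import *
R=R_side(25,45,-1);g=np.array([.579,.343,.067])
print(rel(g-R[:,2]*.11,R)); print(rel([.50,.2,.25],R))"
```

```text
[0.3914, 0.0446, 0.1151, -22.85, 41.05, 54.81]
[0.2811, 0.0494, 0.0098, -22.85, 41.05, 54.81]
```

```bash
python3 -m jog '[[1,0.05,0.01,0,-4,7,9],[1,0.1,0.02,0,-7,12,17],[1,0.15,0.03,0,-10,18,25],[1,0.2,0.04,0,-14,24,33],[1,0.281,0.049,0.01,-18,32,42],[1,0.281,0.049,0.01,-22.8,41,54.8],[1,0.281,0.049,0.01,-22.8,41,54.8],[1,0.281,0.049,0.01,-22.8,41,54.8],[1,0.34,0.047,0.06,-22.8,41,54.8],[1,0.391,0.045,0.115,-22.8,41,54.8],[1,0.391,0.045,0.115,-22.8,41,54.8],[1,0.391,0.045,0.115,-22.8,41,54.8]]'; python3 -c "
from h import *
R=R_side(25,45,-1);g=np.array([.579,.343,.067])
print(rel(g,R),bot.read_state()['joint_positions'])"
```

```text
time_s: 12.12
position: [0.5172, 0.2986, 0.1618]
tcp_rot: [[0.635, 0.43, 0.642], [0.296, -0.903, 0.312], [0.714, -0.008, -0.7]]
force: [-0.2, 0.6, 0.1]
opening: 1.007
grasp_force: 0.0
[-0.0154, -0.0128, 0.1279, -0.64, -0.53, -0.01] [ 15.5845  32.1857 123.3346 159.8832  21.8039 -77.8447]
```

```bash
python3 -m jog '[[1,-0.015,-0.013,0.02,0,0,0],[1,-0.015,-0.013,0.02,0,0,0],[1,-0.015,-0.013,0.02,0,0,0]]'; python3 -c "
from h import *
R=R_side(25,45,-1);g=np.array([.579,.343,.067])
print(rel(g,R),bot.read_state()['joint_positions'])"
```

```text
time_s: 12.5
position: [0.5142, 0.3115, 0.1381]
tcp_rot: [[0.635, 0.431, 0.641], [0.296, -0.902, 0.313], [0.713, -0.009, -0.701]]
force: [-0.1, -0.9, -0.2]
opening: 0.996
grasp_force: 0.0
[-0.0002, 0.0003, 0.1092, -0.75, -0.48, 0.01] [ 17.5457  35.7889 123.3804 165.578   25.0385 -82.141 ]
```

```bash
python3 -m jog '[[1,0,0,0.02,-0.7,-0.5,0],[1,0,0,0.045,-0.7,-0.5,0],[1,0,0,0.07,-0.7,-0.5,0],[1,0,0,0.09,-0.7,-0.5,0],[1,0,0,0.105,-0.7,-0.5,0],[1,0,0,0.109,-0.7,-0.5,0],[1,0,0,0.109,-0.7,-0.5,0]]'; python3 - <<'E'
from h import *
R=R_side(25,45,-1);g=np.array([.579,.343,.067])
print(rel(g,R),bot.read_state()['joint_positions'])
for n in('side','top'):
    im,d=viewer.capture(n);P=cloud(n,np.ones_like(d,bool),d)
    cv2.imwrite(f'pics/{n}2.png',im)
a=cv2.imread('pics/side2.png')[200:330,110:290];b=cv2.imread('pics/top2.png')[160:290,100:280]
cv2.imwrite('pics/c2.png',cv2.resize(np.hstack([a,b]),None,fx=2.2,fy=2.2))
E
```

```text
time_s: 13.38
position: [0.5836, 0.3457, 0.0614]
tcp_rot: [[0.641, 0.423, 0.64], [0.299, -0.906, 0.299], [0.707, -0.0, -0.708]]
force: [0.2, -0.2, -0.0]
opening: 0.998
grasp_force: 0.0
[0.0002, 0.0005, 0.0003, -0.05, 0.04, 0.02] [ 19.4911  46.8074 112.7696 170.5453  24.694  -85.325 ]
```

View pics/c2.png

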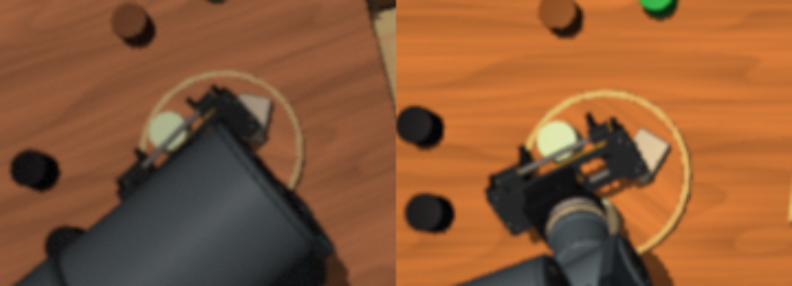

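The crops show the drum at (167,130) in the left one and (558,140) in the right one, between the open fingers. The gripper body is over the flat wheel and beside the brick, without contact. Closing now.

```bash
python3 -m jog '[[0.8,0,0,0,0,0,0],[0.68,0,0,0,0,0,0],[0.5,0,0,0,0,0,0],[0.5,0,0,0,0,0,0],[0.5,0,0,0,0,0,0],[0.5,0,0,0,0,0,0]]'; python3 -c "
from h import *
s=bot.read_state();print(s['opening']*87,s['force'],s['moment'])
R=s['tcp_rot'];print('up 100mm',R.T@[0,0,.1])"
```

```text
time_s: 14.22
position: [0.5839, 0.3459, 0.0614]
tcp_rot: [[0.641, 0.423, 0.64], [0.299, -0.906, 0.299], [0.707, -0.0, -0.707]]
force: [0.1, -0.4, -0.4]
opening: 0.586
grasp_force: 30.0
50.99710407269033 [ 0.0622 -0.411  -0.4439] [-0.2266  0.3109  0.0082]
up 100mm [ 0.0707 -0.     -0.0707]
```

```bash
python3 -m jog '[[0.5,0.005,0,-0.005,0,0,0],[0.5,0.015,0,-0.015,0,0,0],[0.5,0.03,0,-0.03,0,0,0],[0.5,0.045,0,-0.045,0,0,0],[0.5,0.06,0,-0.06,0,0,0],[0.5,0.07,0,-0.07,0,0,0],[0.5,0.07,0,-0.07,0,0,0]]'; cat >> h.py <<'E'
ex=np.array([.9925,-.1219,0]);ey=np.array([.1219,.9925,0]);O=np.array([.6241,-.0973,0])
def case(x,y,z): return O+ex*x+ey*y+np.array([0,0,z])
E
python3 -c "
from h import *
s=bot.read_state();print(s['opening']*87,s['force'],s['joint_positions'])
R=R_side(-7,45,-1)
print(rel(case(-.07,0,.167),R))
print('mid',rel([.54,.13,.167],R_side(9,45,-1)))"
```

```text
time_s: 15.1
position: [0.5844, 0.3461, 0.1629]
tcp_rot: [[0.638, 0.424, 0.643], [0.299, -0.906, 0.3], [0.709, 0.0, -0.705]]
force: [0.3, -0.9, -0.8]
opening: 0.586
grasp_force: 30.0
50.96462387099578 [ 0.3098 -0.9227 -0.755 ] [ 19.5     34.5234 111.3542 160.1064  11.6109 -74.4257]
[-0.1467, 0.3843, -0.1453, -22.69, -0.19, 22.65]
mid [-0.0902, 0.1785, -0.0885, -11.36, -0.19, 11.36]
```

```bash
python3 -m jog '[[0.5,-0.01,0.02,-0.01,-1.3,0,1.3],[0.5,-0.025,0.05,-0.025,-3,0,3],[0.5,-0.04,0.08,-0.04,-5,0,5],[0.5,-0.055,0.11,-0.055,-7,0,7],[0.5,-0.07,0.14,-0.07,-9,0,9],[0.5,-0.09,0.178,-0.088,-11.4,0,11.4],[0.5,-0.1,0.215,-0.099,-13.5,0,13.5],[0.5,-0.11,0.25,-0.109,-15.5,0,15.5],[0.5,-0.12,0.285,-0.12,-17.3,0,17.3],[0.5,-0.13,0.32,-0.13,-19,0,19],[0.5,-0.14,0.355,-0.138,-21,0,21],[0.5,-0.147,0.384,-0.145,-22.7,0,22.7],[0.5,-0.147,0.384,-0.145,-22.7,0,22.7],[0.5,-0.147,0.384,-0.145,-22.7,0,22.7],[0.5,-0.147,0.384,-0.145,-22.7,0,22.7]]'; cat > l.py <<'E'
from h import *
s=bot.read_state();print(s['opening']*87,s['grasp_force'],s['force'],s['joint_positions'])
R=R_side(-7,45,-1);g=s['position']-s['tcp_rot'][:,2]*.008
print('grasp pt in case',(g-O)@ex,(g-O)@ey,g[2],'drum bottom',g[2]-.037,'tilt',np.degrees(np.arccos(-s['tcp_rot'][2,2])))
import sys
for t in sys.argv[1:]: print(t,rel(case(*map(float,t.split(','))),R))
E
python3 l.py -.07,0,.112 .042,0,.112
```

```text
time_s: 16.98
position: [0.5589, -0.0882, 0.1587]
tcp_rot: [[0.703, -0.121, 0.701], [-0.086, -0.993, -0.085], [0.706, -0.0, -0.708]]
force: [-1.1, 0.1, 0.1]
opening: 0.591
grasp_force: 30.0
51.451010436020304 30.000096384901553 [-1.0848  0.1408  0.1262] [-28.2035  31.7787 127.6498 145.1159  26.5896 -73.4428]
grasp pt in case -0.07148696922182783 0.0010518704138749602 0.16436459300736206 drum bottom 0.12736459300736205 tilt 44.91130441839433
-.07,0,.112 [-0.0359, 0.0011, 0.0381, -0.04, 0.09, 0.02]
.042,0,.112 [0.0434, 0.0012, 0.1172, -0.04, 0.09, 0.02]
```

```bash
python3 -m jog '[[0.5,-0.01,0.001,0.01,0,0,0],[0.5,-0.02,0.001,0.02,0,0,0],[0.5,-0.03,0.001,0.03,0,0,0],[0.5,-0.036,0.001,0.038,0,0,0],[0.5,-0.036,0.001,0.038,0,0,0],[0.5,-0.036,0.001,0.038,0,0,0]]'; python3 l.py .042,0,.112; python3 - <<'E'
from h import *
for n in('side','top'):
    im,d=viewer.capture(n);P=cloud(n,np.ones_like(d,bool),d);cv2.imwrite(f'pics/{n}3.png',im)
    c=case(-.07,0,0)
    for x in models.outline_of(n,'drum')[:5]:
        m=cv2.erode(x['mask'].astype(np.uint8),np.ones((3,3)))>0;Q=cloud(n,m,d)
        if len(Q) and np.hypot(*(Q.mean(0)-c)[:2])<.06: 
            T=Q[Q[:,2]>np.median(Q[:,2])-.008];T=T[abs(T[:,2]-np.median(T[:,2]))<.008]
            q=np.linalg.lstsq(np.c_[T[:,:2]-T[:,:2].mean(0),np.ones(len(T))],T[:,2],rcond=None)[0];print(n,len(T),'centre',T.mean(0),'slope,z',q)
a=cv2.imread('pics/side3.png')[110:260,230:390];b=cv2.imread('pics/top3.png')[120:270,250:410]
cv2.imwrite('pics/c3.png',cv2.resize(np.hstack([a,b]),None,fx=2.4,fy=2.4))
E
```

```text
time_s: 17.73
position: [0.5608, -0.0903, 0.1069]
tcp_rot: [[0.702, -0.122, 0.702], [-0.086, -0.992, -0.087], [0.707, 0.0, -0.707]]
force: [-0.2, 0.9, -0.4]
opening: 0.588
grasp_force: 30.0
51.192324544311695 30.000020912848413 [-0.2498  0.9433 -0.433 ] [-28.3358  40.5176 128.7992 153.5436  35.2219 -83.3   ]
grasp pt in case -0.06931152511193621 -0.0008125797966108865 0.11259755359051916 drum bottom 0.07559755359051917 tilt 45.00495222600895
.042,0,.112 [0.0783, -0.0009, 0.0791, 0.02, -0.0, -0.01]
top 185 centre [ 0.5584 -0.0893  0.1295] slope,z [-0.0115 -0.0049  0.1295]
```

View pics/c3.png

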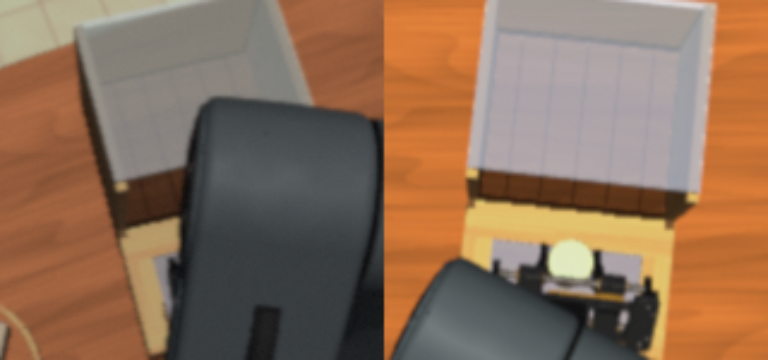

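The right-hand crop shows the drum upright in the fingers at (571,258), over the lowered flap and in front of the case opening. Its top is at z 0.1295, so its underside is at 0.0745. Moving in.

```bash
python3 -m jog '[[0.5,0.008,0,0.008,0,0,0],[0.5,0.02,0,0.02,0,0,0],[0.5,0.032,0,0.032,0,0,0],[0.5,0.044,-0.001,0.044,0,0,0],[0.5,0.054,-0.001,0.0545,0,0,0],[0.5,0.061,-0.001,0.0615,0,0,0],[0.5,0.066,-0.001,0.0665,0,0,0],[0.5,0.066,-0.001,0.0665,0,0,0]]'; python3 l.py .042,0,.112
```

```text
time_s: 18.92
position: [0.6541, -0.1012, 0.1062]
tcp_rot: [[0.702, -0.123, 0.702], [-0.087, -0.992, -0.087], [0.707, 0.0, -0.707]]
force: [0.0, 1.0, -1.0]
opening: 0.584
grasp_force: 30.0
50.811331092305366 30.0000266963616 [ 0.0463  1.0081 -1.0025] [-23.7476  40.8864 115.1047 148.455   22.8406 -72.4851]
grasp pt in case 0.02455796885962314 -0.0001780447847812656 0.11189484672588881 drum bottom 0.07489484672588881 tilt 44.98786765053531
.042,0,.112 [0.0124, -0.0002, 0.0123, 0.04, 0.01, -0.03]
```

```bash
python3 -m jog '[[0.5,0.006,0,0.006,0,0,0],[0.5,0.0125,0,0.0125,0,0,0],[0.5,0.0125,0,0.0125,0,0,0]]'; python3 l.py; python3 -m jog '[[0.5,-0.0007,0,0.0007,0,0,0],[0.5,-0.0014,0,0.0014,0,0,0],[0.5,-0.0021,0,0.0021,0,0,0],[0.5,-0.0028,0,0.0028,0,0,0],[0.5,-0.0028,0,0.0028,0,0,0]]'; python3 l.py
```

```text
time_s: 19.3
position: [0.6725, -0.1036, 0.1066]
tcp_rot: [[0.701, -0.123, 0.703], [-0.086, -0.992, -0.087], [0.708, 0.0, -0.706]]
force: [0.4, 0.0, -1.5]
opening: 0.583
grasp_force: 30.0
50.71872291176606 30.000148373655975 [ 0.3607  0.0086 -1.5497] [-23.1054  41.2459 112.4693 146.6611  20.8516 -69.9269]
grasp pt in case 0.04311628032243786 -0.0003504090937712645 0.11228434981736467 drum bottom 0.07528434981736468 tilt 45.07385318925829
time_s: 19.92
position: [0.6712, -0.1033, 0.1021]
tcp_rot: [[0.702, -0.123, 0.701], [-0.087, -0.992, -0.087], [0.707, -0.0, -0.708]]
force: [-0.3, -0.3, -0.5]
opening: 0.586
grasp_force: 30.0
51.014297790479766 29.999998644925654 [-0.3278 -0.3446 -0.452 ] [-23.1234  41.7329 112.6424 147.4347  21.3045 -70.7574]
grasp pt in case 0.041851527051035634 -0.00021791992013911118 0.10777648091658967 drum bottom 0.07077648091658967 tilt 44.95958893142558
```

```bash
for i in 1 2; do python3 -m jog '[[0.5,-0.0007,0,0.0007,0,0,0],[0.5,-0.0014,0,0.0014,0,0,0],[0.5,-0.0021,0,0.0021,0,0,0],[0.5,-0.0021,0,0.0021,0,0,0]]' | grep -E 'posi|force:'; done; python3 l.py
```

```text
position: [0.6713, -0.1033, 0.0992]
force: [0.0, 0.6, -1.5]
grasp_force: 30.0
position: [0.6713, -0.1033, 0.0962]
force: [-0.2, 0.0, -1.2]
grasp_force: 30.0
50.62409051797804 30.00003853579983 [-0.2057  0.0411 -1.1582] [-23.119   42.4688 112.7    148.4971  21.9789 -71.9011]
grasp pt in case 0.04188151882650649 -0.00017246351644075678 0.1018372842796856 drum bottom 0.0648372842796856 tilt 44.96142166996055
```

```bash
python3 -m jog '[[0.5,-0.0007,0,0.0007,0,0,0],[0.5,-0.0014,0,0.0014,0,0,0],[0.5,-0.0021,0,0.0021,0,0,0],[0.5,-0.0021,0,0.0021,0,0,0]]' | grep -E 'posi|force:'; python3 l.py
```

```text
position: [0.6712, -0.1033, 0.0932]
force: [-0.2, 0.3, -1.8]
grasp_force: 30.0
50.97333664964823 30.000084943603724 [-0.2443  0.2813 -1.7692] [-23.1204  42.8377 112.7275 149.0009  22.3175 -72.4449]
grasp pt in case 0.041871382055678294 -0.00018436812092771301 0.09885799084168893 drum bottom 0.061857990841688935 tilt 44.96093302106419
```

```bash
python3 -m jog '[[0.5,-0.0007,0,0.0007,0,0,0],[0.5,-0.0014,0,0.0014,0,0,0],[0.5,-0.0021,0,0.0021,0,0,0],[0.5,-0.0021,0,0.0021,0,0,0]]' | grep -E 'posi|force:'
```

```text
position: [0.6713, -0.1033, 0.0903]
force: [0.3, -0.6, -1.8]
grasp_force: 30.0
```

```bash
python3 -m jog '[[0.5,-0.0007,0,0.0007,0,0,0],[0.5,-0.0014,0,0.0014,0,0,0],[0.5,-0.0021,0,0.0021,0,0,0]]' | grep -E 'posi|force:'
```

```text
position: [0.6718, -0.1033, 0.0887]
force: [-5.0, 1.1, 9.0]
grasp_force: 30.0
```

Contact shows as about 10 N. I'll ease up 1 mm and check the force before releasing.

```bash
python3 -m jog '[[0.5,0.0007,0,-0.0007,0,0,0],[0.5,0.0007,0,-0.0007,0,0,0],[0.5,0.0007,0,-0.0007,0,0,0]]' | grep -E 'posi|force:'; python3 l.py
```

```text
position: [0.6715, -0.1034, 0.0888]
force: [-2.2, 0.9, 3.3]
grasp_force: 30.0
50.78542012060745 30.000081011094153 [-2.2018  0.92    3.3221] [-23.1225  43.4172 112.7602 149.8061  22.9047 -73.3113]
grasp pt in case 0.04211888481845987 -0.00023151029290967903 0.09442097356910636 drum bottom 0.057420973569106366 tilt 45.02499646155144
```

Light contact of about 4 N including the drum's weight. Opening gradually.

```bash
python3 -m jog '[[0.62,0,0,0,0,0,0],[0.7,0,0,0,0,0,0],[0.85,0,0,0,0,0,0],[1,0,0,0,0,0,0],[1,0,0,0,0,0,0],[1,0,0,0,0,0,0]]'; python3 l.py -.06,0,.135; python3 - <<'E'
from h import *
n='top';im,d=viewer.capture(n);print([(round(x['p'],2),((np.array(x['xyz'])-O)@ex,(np.array(x['xyz'])-O)@ey,x['xyz'][2])) for x in models.tip_of(n,'drum')[:5]])
E
```

```text
time_s: 23.42
position: [0.6713, -0.1033, 0.0884]
tcp_rot: [[0.702, -0.123, 0.701], [-0.087, -0.992, -0.087], [0.707, -0.0, -0.707]]
force: [0.4, -0.5, -0.7]
opening: 0.984
grasp_force: 0.0
85.59889009473974 0.0 [ 0.4191 -0.4894 -0.6778] [-23.1189  43.4416 112.7609 149.7975  22.8757 -73.3073]
grasp pt in case 0.04193695077060514 -0.00019127829451473424 0.09403736838101326 drum bottom 0.05703736838101326 tilt 44.97197360488744
-.06,0,.135 [-0.0432, -0.0001, -0.101, 0.04, 0.03, -0.04]
[(0.87, (np.float64(-0.20954639), np.float64(0.60201901), -0.0008)), (0.77, (np.float64(0.07682528999999999), np.float64(0.46874221), -0.0013)), (0.58, (np.float64(0.12078104000000006), np.float64(0.33561352), 0.0004)), (0.56, (np.float64(0.03921428999999996), np.float64(-0.0018329700000000145), 0.0605)), (0.54, (np.float64(-0.09733845), np.float64(0.63584921), -0.0009))]
```

```bash
python3 -m jog '[[1,0,0,-0.01,0,0,0],[1,0,0,-0.03,0,0,0],[1,0,0,-0.06,0,0,0],[1,0,0,-0.09,0,0,0],[1,0,0,-0.12,0,0,0],[1,0,0,-0.15,0,0,0],[1,0,0,-0.15,0,0,0]]'|grep posi; python3 - <<'E'
from h import *
print(rel(case(-.203,0,.2),R_bar(-7)))
for n in('top','side'):
    im,d=viewer.capture(n);print(n,[(round(x['p'],2),((np.array(x['xyz'])-O)@ex,(np.array(x['xyz'])-O)@ey,x['xyz'][2])) for x in models.tip_of(n,'drum') if abs((np.array(x['xyz'])-O)@ey)<.15])
E
```

```text
position: [0.5643, -0.0898, 0.1964]
[-0.104, 0.0003, -0.0979, 35.29, -35.17, -84.95]
top [(0.54, (np.float64(0.039048900000000004), np.float64(-0.003767480000000008), 0.0583))]
side [(0.55, (np.float64(0.03888697000000002), np.float64(-0.00408961), 0.0564))]
```

```bash
python3 -m jog '[[0.3,-0.01,0,-0.01,3.5,-3.5,-8.5],[0.3,-0.02,0,-0.02,7,-7,-17],[0.3,-0.03,0,-0.03,10.5,-10.5,-25.5],[0.3,-0.04,0,-0.04,14,-14,-34],[0.3,-0.05,0,-0.05,17.6,-17.6,-42.5],[0.3,-0.06,0,-0.06,21,-21,-51],[0.3,-0.07,0,-0.07,24.6,-24.6,-59.5],[0.3,-0.08,0,-0.08,28,-28,-68],[0.3,-0.09,0,-0.09,31.7,-31.7,-76.5],[0.3,-0.104,0,-0.098,35.3,-35.2,-85],[0.3,-0.104,0,-0.098,35.3,-35.2,-85],[0.3,-0.104,0,-0.098,35.3,-35.2,-85],[0.3,-0.104,0,-0.098,35.3,-35.2,-85]]'; python3 - <<'E'
from h import *
print(bot.read_state()['joint_positions'])
print(rel(case(-.205,0,.2),R_bar(-7)),rel(case(-.205,0,.044),R_bar(-7)))
for n in('top','side'):
    im,d=viewer.capture(n);cv2.imwrite(f'pics/{n}4.png',im)
    print([(round(x['p'],2),x['xyz'],((np.array(x['xyz'])-O)@ex,(np.array(x['xyz'])-O)@ey)) for x in models.tip_of(n,'flap_bar')[:2]])
a=cv2.imread('pics/side4.png')[100:250,230:390];b=cv2.imread('pics/top4.png')[110:260,250:410]
cv2.imwrite('pics/c4.png',cv2.resize(np.hstack([a,b]),None,fx=2.4,fy=2.4))
E
```

```text
time_s: 26.22
position: [0.4242, -0.0724, 0.1898]
tcp_rot: [[0.122, 0.993, -0.002], [0.993, -0.122, 0.002], [0.002, -0.003, -1.0]]
force: [0.1, 0.0, -0.1]
opening: 0.301
grasp_force: 0.0
[-24.672   19.5932 111.6205   0.0655  48.9629 -17.697 ]
[-0.0003, -0.0036, -0.0022, -0.15, -0.1, -0.02] [-0.0006, -0.0032, 0.1538, -0.15, -0.1, -0.02]
[]
[(0.81, [0.42, -0.0723, 0.0477], (np.float64(-0.20561675000000001), np.float64(-6.729000000000457e-05))), (0.21, [0.6299, -0.4914, -0.0028], (np.float64(0.053797290000000025), np.float64(-0.39043723)))]
```

View pics/c4.png

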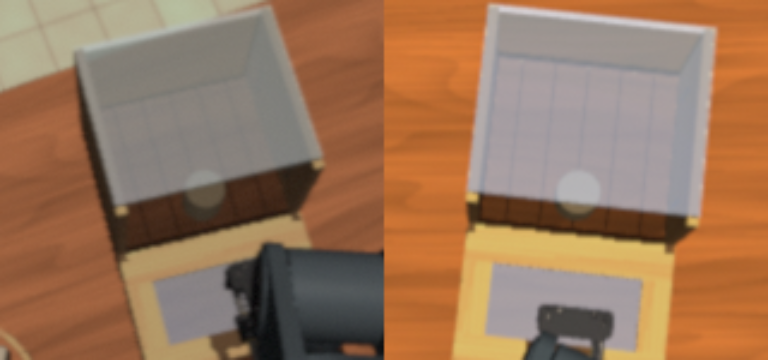

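The drum stands upright inside the case, behind the front edge, at (205,190) in the left crop and (578,192) in the right one. Next I'll take the bar again and raise the flap.

```bash
python3 -m jog '[[0.3,0,-0.003,0.04,-0.1,-0.1,0],[0.3,0,-0.003,0.08,-0.1,-0.1,0],[0.3,0,-0.003,0.115,-0.1,-0.1,0],[0.3,0,-0.003,0.14,-0.1,-0.1,0],[0.3,0,-0.003,0.153,-0.1,-0.1,0],[0.3,0,-0.003,0.153,-0.1,-0.1,0],[0,0,-0.003,0.153,-0.1,-0.1,0],[0,0,-0.003,0.153,-0.1,-0.1,0],[0,0,-0.003,0.153,-0.1,-0.1,0],[0,0,-0.003,0.153,-0.1,-0.1,0]]'; python3 l.py; python3 -c "
from h import *
X=lambda t:-(6*np.cos(t)+205*np.sin(t));Z=lambda t:205*np.cos(t)-6*np.sin(t)
for t in np.arange(1.52,.0,-.05): print(round(t,2),round((X(t)-X(1.57))/1e3,4),round(-(Z(t)-Z(1.57))/1e3,4))"
```

```text
time_s: 27.68
position: [0.4224, -0.0727, 0.0382]
tcp_rot: [[0.121, 0.993, 0.003], [0.993, -0.121, -0.003], [-0.002, 0.003, -1.0]]
force: [2.2, 1.8, 7.0]
opening: 0.152
grasp_force: 30.0
13.239887372902817 29.995113015174866 [2.2431 1.7985 7.0442] [-24.7251  38.0197 118.5916  -0.1774  23.1743 -17.6158]
grasp pt in case -0.2032553018113382 -0.00013808287426239976 0.04615665788783812 drum bottom 0.009156657887838121 tilt 0.2255883050387717
1.52 -0.0 -0.0103
1.47 0.0004 -0.0205
1.42 0.0014 -0.0307
1.37 0.0029 -0.0408
1.32 0.0049 -0.0509
1.27 0.0074 -0.0608
1.22 0.0104 -0.0706
1.17 0.0139 -0.0803
1.12 0.0179 -0.0898
1.07 0.0223 -0.099
1.02 0.0272 -0.108
0.97 0.0325 -0.1168
0.92 0.0383 -0.1253
0.87 0.0444 -0.1334
0.82 0.051 -0.1413
0.77 0.058 -0.1488
0.72 0.0653 -0.156
0.67 0.073 -0.1628
0.62 0.081 -0.1692
0.57 0.0893 -0.1752
0.52 0.0979 -0.1808
0.47 0.1068 -0.1859
0.42 0.1159 -0.1906
0.37 0.1253 -0.1948
0.32 0.1348 -0.1985
0.27 0.1445 -0.2018
0.22 0.1544 -0.2046
0.17 0.1644 -0.2069
0.12 0.1745 -0.2086
0.07 0.1847 -0.2099
0.02 0.1949 -0.2107
```

```bash
python3 -m jog '[[0,0,0,-0.005,0,0,0],[0,0,0,-0.0125,0,0,0],[0,0,0.0005,-0.0205,0,0,0],[0,0,0.0015,-0.0305,0,0,0],[0,0,0.003,-0.041,0,0,0],[0,0,0.005,-0.051,0,0,0],[0,0,0.0075,-0.061,0,0,0],[0,0,0.0105,-0.0705,0,0,0],[0,0,0.014,-0.0805,0,0,0],[0,0,0.018,-0.09,0,0,0],[0,0,0.0225,-0.099,0,0,0],[0,0,0.027,-0.108,0,0,0],[0,0,0.0325,-0.117,0,0,0],[0,0,0.038,-0.1255,0,0,0],[0,0,0.0445,-0.1335,0,0,0],[0,0,0.051,-0.1415,0,0,0],[0,0,0.058,-0.149,0,0,0],[0,0,0.058,-0.149,0,0,0]]'; python3 l.py
```

```text
time_s: 29.92
position: [0.4747, -0.0791, 0.1863]
tcp_rot: [[0.119, 0.993, -0.01], [0.993, -0.119, -0.002], [-0.003, -0.009, -1.0]]
force: [-4.2, -5.7, 0.4]
opening: 0.142
grasp_force: 30.0
12.352635336267628 29.993269443511963 [-4.1963 -5.6777  0.4022] [-22.6101  23.5259 104.8278  -0.3773  52.1281 -15.5474]
grasp pt in case -0.1504469627970803 -0.00013266913766379548 0.19434498528659314 drum bottom 0.15734498528659313 tilt 0.5659036839818103
```

```bash
python3 -m jog '[[0,0,0.0035,-0.0035,0,0,0],[0,0,0.0075,-0.007,0,0,0],[0,0,0.015,-0.014,0,0,0],[0,0,0.023,-0.0205,0,0,0],[0,0,0.0315,-0.0265,0,0,0],[0,0,0.04,-0.032,0,0,0],[0,0,0.049,-0.037,0,0,0],[0,0,0.058,-0.042,0,0,0],[0,0,0.067,-0.046,0,0,0],[0,0,0.077,-0.05,0,0,0],[0,0,0.0865,-0.053,0,0,0],[0,0,0.096,-0.056,0,0,0],[0,0,0.1015,-0.057,0,0,0],[0,0,0.1065,-0.058,0,0,0],[0,0,0.1115,-0.059,0,0,0],[0,0,0.1165,-0.06,0,0,0],[0,0,0.1165,-0.06,0,0,0]]'; python3 l.py
```

```text
time_s: 32.05
position: [0.5922, -0.0938, 0.2487]
tcp_rot: [[0.12, 0.993, -0.004], [0.993, -0.12, -0.003], [-0.004, -0.004, -1.0]]
force: [-3.1, -3.2, 10.5]
opening: 0.149
grasp_force: 30.0
13.00467936699287 30.00200718641281 [-3.0892 -3.223  10.4743] [-19.5345  27.3776  84.7347  -0.2823  68.0513 -12.5149]
grasp pt in case -0.032033332667825896 -0.00035016755819708423 0.2567303516791284 drum bottom 0.21973035167912838 tilt 0.30861263385839577
```

```bash
python3 -m jog '[[0,0,0.004,-0.001,0,0,0],[0,0,0.008,-0.0015,0,0,0],[0,0,0.012,-0.002,0,0,0],[0,0,0.016,-0.002,0,0,0],[0,0,0.02,-0.002,0,0,0],[0,0,0.023,-0.002,0,0,0],[0,0,0.023,-0.002,0,0,0]]'; python3 l.py
```

```text
time_s: 32.92
position: [0.6154, -0.0966, 0.2505]
tcp_rot: [[0.121, 0.993, -0.003], [0.993, -0.121, -0.003], [-0.004, -0.003, -1.0]]
force: [-2.4, -4.5, 8.1]
opening: 0.147
grasp_force: 30.0
12.810133762756845 30.001426935195923 [-2.3583 -4.4949  8.1212] [-19.0697  29.1114  81.1981  -0.2672  69.8143 -12.0536]
grasp pt in case -0.008717477127010048 -0.0003837929841550217 0.25850007250000934 drum bottom 0.22150007250000933 tilt 0.27960316969677296
```

```bash
python3 -m jog '[[0,0,0.002,0,0,0,0],[0,0,0.004,0,0,0,0],[0,0,0.006,0,0,0,0],[0,0,0.006,0,0,0,0]]'; python3 l.py
```

```text
time_s: 33.42
position: [0.6198, -0.0972, 0.2506]
tcp_rot: [[0.12, 0.993, -0.007], [0.993, -0.12, -0.003], [-0.004, -0.007, -1.0]]
force: [-5.4, -3.4, 11.3]
opening: 0.149
grasp_force: 30.0
12.953608083677194 30.002069771289825 [-5.4022 -3.4347 11.3211] [-18.9599  29.551   80.3575  -0.3199  70.4101 -11.938 ]
grasp pt in case -0.00418030594409748 -0.0004023173114248798 0.25859490325018786 drum bottom 0.22159490325018785 tilt 0.4383405640086109
```

```bash
python3 -m jog '[[0,0,0.002,0,0,0,0],[0,0,0.004,0,0,0,0],[0,0,0.004,0,0,0,0],[0,0,0.004,0,0,0,0]]'; python3 l.py
```

```text
time_s: 33.92
position: [0.6199, -0.0972, 0.2505]
tcp_rot: [[0.12, 0.993, -0.016], [0.993, -0.12, -0.002], [-0.004, -0.016, -1.0]]
force: [-13.0, -2.7, 16.1]
opening: 0.15
grasp_force: 30.0
13.062022226109715 30.0038480758667 [-13.0241  -2.6721  16.1148] [-18.9048  29.7776  79.9455  -0.4341  71.1131 -11.8598]
grasp pt in case -0.004067184609690362 -0.00037772250004954836 0.2585411888700402 drum bottom 0.22154118887004018 tilt 0.9311707513866645
```

```bash
python3 -m jog '[[0,0,-0.003,-0.002,0,0,0],[0,0,-0.003,-0.002,0,0,0],[0.25,0,-0.003,-0.002,0,0,0],[0.45,0,-0.003,-0.002,0,0,0],[0.5,0,-0.003,-0.002,0,0,0],[0.5,0,-0.003,-0.002,0,0,0]]'; python3 l.py; python3 - <<'E'
from h import *
im,d=viewer.capture('side');print([(x['p'],x['xyz'],(np.array(x['xyz'])-O)@ex) for x in models.tip_of('side','flap_bar')[:1]])
E
```

```text
time_s: 34.67
position: [0.624, -0.0964, 0.2501]
tcp_rot: [[0.121, 0.993, -0.001], [0.993, -0.121, -0.001], [-0.001, -0.001, -1.0]]
force: [0.5, 0.8, -0.3]
opening: 0.465
grasp_force: 0.0
40.492361342751146 0.0 [ 0.5332  0.7501 -0.3376] [-18.8725  29.7664  80.0299  -0.0692  70.237  -11.9206]
grasp pt in case -0.00017180877278009512 0.0009247477793638741 0.2581389799775712 drum bottom 0.22113897997757118 tilt 0.0731782458261783
[(0.72, [0.6313, -0.4952, -0.0029], np.float64(0.05565000999999998))]
```

```bash
python3 -m jog '[[0.5,0,-0.004,-0.015,0,0,0],[0.5,0,-0.004,-0.05,0,0,0],[0.5,0,-0.004,-0.1,0,0,0],[0.5,0,-0.06,-0.13,0,0,0],[0.5,0,-0.12,-0.13,0,0,0],[0.5,0,-0.18,-0.13,0,0,0],[0.5,0,-0.2,-0.13,0,0,0],[0.5,0,-0.2,-0.13,0,0,0]]'|grep -E "posi|time"; python3 - <<'E'
from h import *
for n in('side','top'):
    im,d=viewer.capture(n);cv2.imwrite(f'pics/{n}5.png',im);P=cloud(n,np.ones_like(d,bool),d)
    Q=P-O;C=np.c_[Q@ex,Q@ey,Q[:,2]]
    b=C[(abs(C[:,0])<.05)&(abs(C[:,1])<.07)&(C[:,2]>.25)&(C[:,2]<.275)];print(n,'bar',len(b),b.mean(0) if len(b) else 0)
    for t in('flap_bar','drum','flat_wheel','brick','jar','slate'):
        print(t,[(round(x['p'],2),x['xyz'],round((np.array(x['xyz'])-O)@ex,4)) for x in models.tip_of(n,t)][:(5 if t=='drum' else 1)])
a=cv2.imread('pics/side5.png')[80:320,120:450];b=cv2.imread('pics/top5.png')[80:320,120:450]
cv2.imwrite('pics/c5.png',cv2.resize(np.vstack([a,b]),None,fx=1.24,fy=1.24))
E
```

```text
time_s: 35.78
position: [0.4246, -0.072, 0.3818]
side bar 275 [-0.0049  0.0008  0.2608]
flap_bar [(0.97, [0.6166, -0.0984, 0.2542], np.float64(-0.0073))]
drum [(0.69, [0.4914, 0.5257, -0.0034], np.float64(-0.2076)), (0.67, [0.7557, 0.3508, -0.0012], np.float64(0.076)), (0.62, [0.6053, 0.5405, -0.0027], np.float64(-0.0964)), (0.6, [0.78, 0.2224, -0.002], np.float64(0.1158))]
flat_wheel [(0.83, [0.4718, 0.3057, 0.0307], np.float64(-0.2003))]
brick [(0.65, [0.5609, 0.2356, 0.0322], np.float64(-0.1033))]
jar [(0.55, [0.6238, -0.097, 0.0007], np.float64(-0.0003))]
slate [(0.69, [0.6326, -0.4895, -0.0011], np.float64(0.0562))]
top bar 315 [-0.0046  0.0003  0.2591]
flap_bar [(0.62, [0.6211, -0.0924, 0.2534], np.float64(-0.0036))]
drum [(0.91, [0.4884, 0.5261, -0.002], np.float64(-0.2107)), (0.89, [0.7544, 0.3587, 0.0014], np.float64(0.0737)), (0.74, [0.6044, 0.5431, -0.0019], np.float64(-0.0976)), (0.56, [0.7838, 0.2217, -0.0017], np.float64(0.1196))]
flat_wheel [(0.7, [0.4761, 0.3, 0.0285], np.float64(-0.1953))]
brick [(0.74, [0.5598, 0.2356, 0.0331], np.float64(-0.1044))]
jar [(0.64, [0.515, -0.448, -0.0012], np.float64(-0.0655))]
slate [(0.86, [0.6286, -0.491, -0.0004], np.float64(0.0525))]
```

View pics/c5.png

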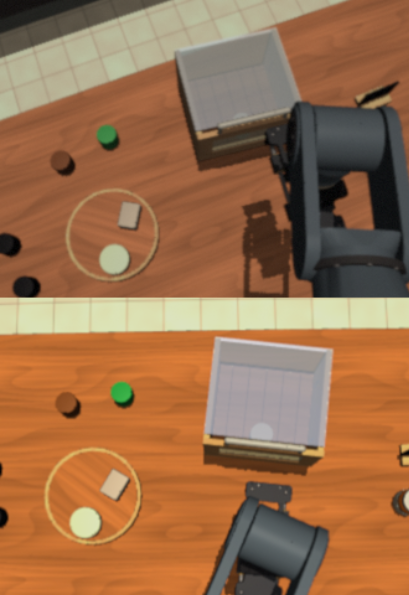

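The picture shows the flap shut, with its bar at case x of about -5 mm. The drum stands in the case at (262,432), the wheel and brick are on the turntable, and the arm is clear.

```bash
python3 -c "
from h import *
print(workorder.hand_in())"
```

```text
the job is handed in; nothing more can be done
None
```

The job is handed in, with no verdict returned: the drum stands upright on the tray behind the flap line, the flap is fully shut, the other cheeses, jar and slate are in place, and it took about 36 s of the 72 s.

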